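Dock a specimen transfer case and lock its port collar

TASK

Push the blue specimen transfer case along the roller track until it is fully home against the bumpers of the white purge dock. With the case held in the dock, turn the black lock collar on its sloping port clockwise until the collar's pointer stands on the red locked mark, then let go. Keep the case flat on the rollers and leave the dish, the small blue box and the vial where they are.

Things in the scene. Friction and masses are not known exactly. Their poses are not given: they have to be found in the camera images.
- station: roller track ending in the white purge dock, fixed to the bench. Origin on the bench under the track's middle; the track runs along its y. Ten passive steel rollers (crests 39 mm above the bench) from y = -182 to +160 mm; side guides 134 mm apart, tops 53 mm above the bench, up to the dock. The dock is at the +y end.
- case: blue transfer case, 120 (x) x 150 (y) x 91 mm high, 0.9 kg, loose on the rollers, axes parallel to the station's. Origin: middle of its underside. Front (-x) wall 36 mm high; from there the top slopes up towards +x at 30 degrees to a flat top from x = 36 mm on. The slope carries the port and collar. It rolls easily along y (under 3 N) and stops soon when no longer pushed.
- push_pad (a point): middle of the outer face of the black rubber pad (50 x 22 mm) on the case's -y end, 34 mm above the case's underside; axes as the case's. Pushing there along +y moves the case towards the dock.
- dock_home (a point): point on the roller crests where the case's origin lies when the case is fully home; axes as the station's (+y into the dock). Rubber bumpers then touch its +y end. Dock cheeks, 124 mm apart, run from 60 mm before this point to 80 mm past it; tops 32 mm (+x side) and 16 mm (-x side) above the crests. The head behind the bumpers is 178 mm wide, its top 45 mm above the crests.
- collar_top (a point): centre of the top face of the black knurled lock collar, a ring 60 mm in diameter, 22 mm high, just above a flange, nothing above it. z = its turning axis out of the port, leaning 30 degrees from vertical to the case's -x; x, y turn with the collar. Stiff (0.25 N m), stays where left. Pointer lug: 9.5 mm out of its side, 9 mm wide, lower half, 240 degrees from x towards y.
- pointer_tip (a point): outer end of the collar's pointer lug (white line), 39.5 mm from the turning axis.
- locked_mark (a point): where the pointer tip is when it stands exactly on the red locked mark, which lies down the slope (towards the case's -x) from the port's axis. A white mark, 60 degrees counterclockwise from it, is the open position.
- collar (a joint): angle of the collar: 0 on the white open mark, growing clockwise as seen looking onto the port, 1.047 on the red locked mark; the stop is beyond it at 1.35.
- petri: clear lidded dish, 62 mm wide, 16 mm high; leave alone. Origin in the middle of its underside.
- sample_box: small blue sample box, 37 x 44 x 15 mm; leave alone. Origin in the middle of its underside.
- vial: vial with red cap, 21 mm wide, 52 mm high, standing; leave alone. Origin in the middle of its underside.

How it is judged:
On the way, in this order (a step that is already met when the one before it is completed fails the run):
1. the case is fully home in the dock, its collar not yet turned to the locked mark (y of case in the frame of dock_home above -0.004 m and value of joint collar below 0.7 rad), for 0.2 s.
2. the collar's pointer stands on the locked mark while the case is home (y of case in the frame of dock_home above -0.006 m and value of joint collar between 0.957 and 1.137 rad), for 0.2 s.
At the end, for the whole second after the job is handed in: the case lies flat on the rollers, at rest, within 6 mm of fully home against the bumpers, and the collar's pointer is within 0.09 rad (5 degrees) of the red locked mark (all of step 2 and z of case in the frame of dock_home below 0.003 m and angle between case's own z axis and vertical below 0.03 rad and linear speed of case below 0.01 m/s); the robot touches nothing.
It fails at once if the dish, the small box or the vial is pushed away by more than 20 mm or the vial is tipped (distance of any of petri, sample_box, vial from where it was at the start of the episode above 0.02 m or angle between vial's own z axis and vertical above 0.4 rad).
It fails at once if the case is lifted off the rollers or tipped (z of case in the frame of dock_home above 0.02 m or angle between case's own z axis and vertical above 0.2 rad).
It also fails if it takes over 53 s, if anything falls off the work surface, if the arm or the gripper's body presses on something with over 40 N, if the wrist force passes 120 N, or if a joint passes its speed limit or range.

ROBOT

A 7-joint arm with a two-finger parallel gripper is mounted at the origin on a cart in front of the work surface, level with it; the furniture and walls round the work are solid. World frame = base frame: x ahead of the robot, y to its left, z up, the work surface at z = 0. Lengths are in m, angles in rad, forces in N, time in s.
With the tool pointing down it reaches from about 0.425 to 1.025 m from the base axis. Payload 9.4 kg.
Tool frame: the origin (TCP) lies at the very end of the fingers, on their centre line; the grasp point (between the pads) lies 19 mm behind it; z points along the fingers, y is the line along which they close (so a half turn about z gives the same grasp; the last joint's range is limited). The gripper opens to 93 mm and grips with 3 to 60 N. Pads are 15 mm wide; open, the fingers measure 128 mm over their backs; the gripper's body (75 mm by 188 mm) begins 65 mm behind the grasp point.
Start: joints at [-1.182, 0.599, -0.003, 1.599, 0.002, 0.943, -0.08], TCP at [0.326, 0.648, 0.219] pointing down, gripper open.
Joint ranges: [-2.57, 2.57], [-0.35, 1.97], [-1.29, 1.29], [0.11, 2.56], [-1.05, 4.19], [0.11, 1.86], [-2.63, 2.63]. Speed limits (rad/s): [2.22, 2.22, 3.01, 3.01, 3.14, 3.14, 3.14].

INTERFACE

Orientations are given as [roll, pitch, yaw] about the fixed x, y, z axes, in that order (R = Rz(yaw) Ry(pitch) Rx(roll)).
In Python, from cell import get_obs, eyes, workorder gives the robot as it stands.
- The arm moves only by the tool carry_out, never from a script. Its arguments are lists of equal length, an entry for each row: "dp": the shift along the world's x, y, z in mm, a list of three; "roll": the turn about the world's z in degrees. In form: {"dp": [[dx, dy, dz], ...], "roll": [roll, ...]}. A call has 1 to 8 rows; each row is the pose to reach, as a shift and turn from the pose commanded when the call began; what a row does not reach only later rows make up. A row lasts 1/8 s, in which the tool goes at most 62.5 mm and 10.7 degrees, less where a joint would pass 70% of its speed; a pose out of reach is approached as far as the arm can. A call with a gripper value outside its range is refused whole. "gripper" is the opening, from 0 (shut) to 1 (fully open), set as the call begins (left out, the last holds). The fingers move at their own pace and stop on an object; "newtons" is the grip in N (left out, the last holds). Time passes only in rows, so rows that repeat a pose let the fingers close. It gives the time, the measured TCP pose, the force, the opening and the grip force at its end, in the units of the state.
- get_obs(): the state, without advancing time (a new reading comes with each control period).
- eyes.grab_frame(name): name is "scene" or "top" or "wrist"; returns a dict with "pixels" (480x640x3 uint8, red, green, blue), "z_map" (480x640 float32, m along the optical axis (not along the pixel's ray), 0 where there is no reading), "camera_matrix" (3x3 intrinsics, pixels), "T" (4x4, takes a point from camera to world coordinates); the wrist camera has in their place "hand_eye" (4x4, takes a point from camera to tool coordinates, whose origin is the TCP and whose axes are the flange's). Camera axes: x right, y down, z forward; pixel columns grow to the right and rows downward; lengths in m; the calibration is good to about 2 mm. The wrist camera is an equidistant fisheye: a pixel r from the principal point sees the ray r / f radians off the axis. A picture is of the moment at which its call begins: read the wrist's pose just before it.
- workorder.job_done(): hands the job in; it is judged then, once.
The state is a dict: "t": time; "qpos": joint angles; "joint_vel": joint speeds; "effort": joint torques, N m; "position": TCP position; "tcp_rot": TCP orientation; "force": force on the tool from outside, world axes, zero at the start; "torque": the same for the moment, N m; "opening": finger opening in m; "finger_force": force on a finger pad.
Only numpy, scipy, OpenCV 4.12 (cv2) and the standard library are available. Lean on these libraries where they do the work, as an engineer would, in place of code of your own. Each camera call takes 0.05 s, during which the arm holds its last target. There are 200 camera calls.

## Working session

There is one attempt and no reset: what is moved stays moved. The work goes in short steps, Python scripts to look and compute and a tool call to move; the robot and the scene stay as the last step left them, time stands still between calls to the robot, and variables do not carry over. Pictures are saved under pics/ and viewed, at most 10 in all, crops included, and the job is handed in when it is done.

Besides the shell and the picture viewer there is one more tool, called after ">>>" as a command line: name --pt "numbers of a row" for each row, then --argument value for the rest. carry_out: Moves the arm, as the interface text tells. Its arguments: {"type":"object","properties":{"dp":{"type":"array","items":{"type":"array","items":{"type":"number"}}},"roll":{"type":"array","items":{"type":"number"}},"gripper":{"type":"number"},"newtons":{"type":"number"}},"required":["dp","roll"]}

```bash
mkdir -p pics; python3 - <<'E'
from cell import get_obs, eyes
import cv2, numpy as np
o=get_obs(); print({k:np.round(v,3).tolist() for k,v in o.items()})
for n in ("scene","top"):
    f=eyes.grab_frame(n); cv2.imwrite(f"pics/{n}.png",f["pixels"][:,:,::-1]); np.savez(f"{n}.npz",**f)
    print(n,f["camera_matrix"].tolist(),np.round(f["T"],4).tolist())
E
```

```text
{'t': 0.0, 'qpos': [-1.182, 0.6, -0.003, 1.6, 0.002, 0.943, -0.08], 'joint_vel': [-0.001, -0.002, -0.001, -0.0, 0.001, -0.001, 0.0], 'effort': [-0.001, -76.505, 1.497, -25.236, -0.052, 0.017, 0.0], 'position': [0.325, 0.647, 0.218], 'tcp_rot': [-3.14, 0.0, 2.676], 'force': [-0.104, 0.602, 0.598], 'torque': [0.017, 0.012, -0.027], 'finger_force': 0.0, 'opening': 0.093}
scene [[437.43359789391735, 0.0, 327.6646679288968], [0.0, 437.43359789391735, 242.71954864160946], [0.0, 0.0, 1.0]] [[-0.4591, -0.426, 0.7796, -0.0432], [-0.8881, 0.2398, -0.392, 0.4323], [-0.02, -0.8724, -0.4885, 0.5197], [0.0, 0.0, 0.0, 1.0]]
top [[484.5890715083686, 0.0, 309.8182554621574], [0.0, 484.5890715083686, 242.80804423785452], [0.0, 0.0, 1.0]] [[0.0154, -0.98, 0.1985, 0.4269], [-0.9997, -0.0183, -0.013, 0.0899], [0.0164, -0.1983, -0.98, 0.9469], [0.0, 0.0, 0.0, 1.0]]
```

View pics/scene.png

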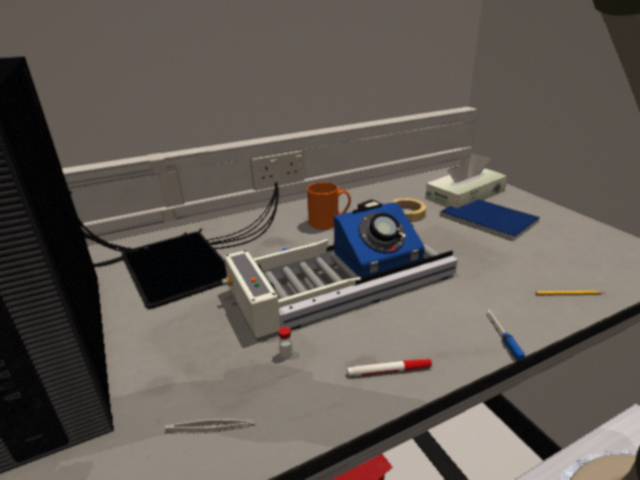

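View pics/top.png

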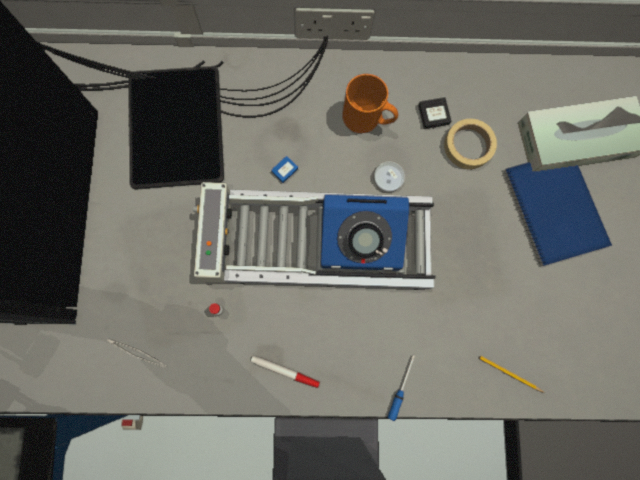

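The scene view shows the dock at left, the case mid-track, and the vial at (285,343). In the top view, the case is at about (365,232), collar (366,240), pointer at lower right near (383,252), red mark near (363,262), dock head (210,231). The dish (389,177), box (285,169) and vial (215,310) stand clear of the track.

```bash
cat > h.py <<'E'
import numpy as np, cv2
from cell import get_obs, eyes
def cloud(f):
    K=f["camera_matrix"]; z=f["z_map"]; v,u=np.mgrid[:480,:640]
    P=np.stack([(u-K[0,2])/K[0,0]*z,(v-K[1,2])/K[1,1]*z,z],-1)
    return P@f["T"][:3,:3].T+f["T"][:3,3]
def masks(f):
    h=cv2.cvtColor(np.ascontiguousarray(f["pixels"]),cv2.COLOR_RGB2HSV).astype(int); H,S,V=h[...,0],h[...,1],h[...,2]
    return dict(blue=(H>100)&(H<130)&(S>140)&(V>40), white=(S<60)&(V>140), dark=(V<50), red=((H<8)|(H>172))&(S>140)&(V>80))
def rect(p):
    r=cv2.minAreaRect((p[:,:2]*1000).astype(np.float32)); return np.round(r[0],1),np.round(r[1],1),round(r[2],2)
E
python3 - <<'E'
from h import *
f=dict(np.load("top.npz")); P=cloud(f); m=masks(f); u=np.mgrid[:480,:640][1]; v=np.mgrid[:480,:640][0]
roi=(u>180)&(u<445)&(v>180)&(v<295)
b=P[m["blue"]&roi]; ft=b[b[:,2]>.124]; print("blue",rect(b),"zmax",np.percentile(b[:,2],99)); print("flat",rect(ft),len(ft))
hd=P[roi&(u<240)&(P[...,2]>.075)&(P[...,2]<.095)]; print("head",rect(hd),np.median(hd[:,2]),np.percentile(hd,[1,99],axis=0).round(4).tolist())
rl=P[roi&(P[...,2]>.047)&(P[...,2]<.062)&m["white"]]; print("rails",rect(rl),np.median(rl[:,2]))
sl=b[(b[:,2]<.12)&(b[:,2]>.08)]; A=np.c_[sl[:,:2],np.ones(len(sl))]; c=np.linalg.lstsq(A,sl[:,2],rcond=None)[0]; print("slope",c)
# collar: height above plane
n=np.array([-c[0],-c[1],1]); n/=np.linalg.norm(n); d=(P-[0,0,c[2]])@n
k=roi&(u>320)&(u<410)&(d>.012)&(P[...,2]<.17); q=P[k]&0 if 0 else P[k]; print("above",rect(q),len(q),np.percentile(d[k],[5,50,95,99]), q.mean(0))
for nm,sel in (("red",m["red"]),("white",m["white"])):
    s=sel&(u>325)&(u<405)&(v>200)&(v<272); print(nm,s.sum(),u[s].mean(),v[s].mean(),P[s].mean(0))
im=cv2.resize(f["pixels"][190:280,310:420,::-1],None,fx=6,fy=6,interpolation=cv2.INTER_CUBIC); cv2.imwrite("pics/c1.png",im)
E
```

```text
blue (array([600.4,   6.5]), array([319.5, 214.8]), 8.24) zmax 0.13436851411542167
flat (array([586.9,  42.7]), array([130.7, 307. ]), 50.51) 1338
head (array([625.4, 257.1]), array([ 57.7, 178. ]), 88.66) 0.0849898336808812 [[0.5377, 0.2358, 0.0767], [0.7115, 0.2842, 0.0898]]
rails (array([622.1,  79.3]), array([444.4, 173.8]), 88.76) 0.05490025584647301
slope [ 0.56372    -0.00627324 -0.24067236]
above (array([602.3, -16.7]), array([59.7, 60.6]), 15.4) 1004 [0.01875207 0.02372247 0.02871254 0.02995219] [ 0.60051838 -0.01708612  0.12546844]
red 15 362.6 260.6 [ 0.57022195 -0.01713359  0.08662863]
white 203 367.38916256157637 243.07881773399015 [ 0.59526539 -0.02160708  0.12087009]
```

View pics/c1.png

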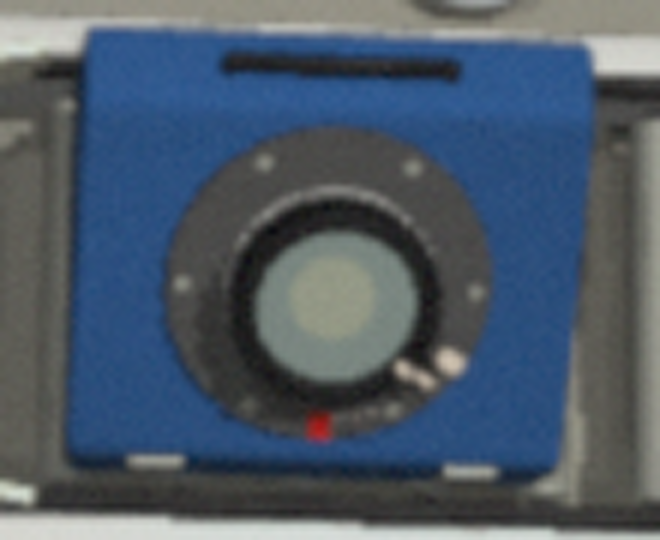

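The crop shows the pointer at about (415,375) beside the white open dot (450,360), with the red mark at (318,425). The station yaw is about -1.3°, collar centre near (0.602,-0.017), and head front near y=0.228. I'll go round to the -y end of the case.

>>> carry_out --pt "0 -45 0" --pt "0 -90 0" --pt "5 -140 0" --pt "10 -190 0" --pt "15 -240 0" --pt "20 -290 0" --pt "30 -340 0" --pt "50 -390 0" --roll '[-8,-16,-24,-32,-40,-48,-56,-64.6]' --gripper 0

```text
t: 1.1
position: [0.3752, 0.2563, 0.2186]
tcp_rot: [-3.141, -0.0, 1.545]
force: [1.1, 0.1, -0.7]
opening: 0.0176
finger_force: 0.0
```

>>> carry_out --pt "25 -45 0" --pt "60 -90 0" --pt "100 -135 0" --pt "140 -180 0" --pt "180 -225 0" --pt "210 -270 0" --pt "235 -320 0" --pt "241 -367 0" --roll '[0,0,0,0,0,0,0,0]'

```text
t: 2.1
position: [0.6178, -0.111, 0.2181]
tcp_rot: [3.142, 0.0, 1.549]
force: [-0.3, -0.4, 1.3]
opening: 0.0008
finger_force: 0.0
```

```bash
python3 - <<'E'
from h import *
o=get_obs(); print({k:np.round(v,4).tolist() for k,v in o.items()})
f=eyes.grab_frame("scene"); P=cloud(f); m=masks(f); np.savez("s1.npz",**f)
cv2.imwrite("pics/s1.png",f["pixels"][:,:,::-1])
f=np.load("top.npz"); P=cloud(f); m=masks(f); u=np.mgrid[:480,:640][1]
b=P[m["blue"]&(u>312)&(u<415)&(np.mgrid[:480,:640][0]>190)&(P[...,2]>.08)]; print(rect(b), np.percentile(b,[1,99],axis=0))
E
```

```text
{'t': 2.1, 'qpos': [-0.1501, 0.5009, 0.353, 1.8487, -0.2261, 0.8311, 0.2941], 'joint_vel': [0.6299, 0.1082, -0.0111, -0.1998, -0.0204, 0.109, 0.5955], 'effort': [-4.3108, -64.2894, 6.6244, -22.0048, 0.0013, -0.1047, -0.9244], 'position': [0.6178, -0.111, 0.2181], 'tcp_rot': [3.1416, 0.0004, 1.5485], 'force': [-0.3025, -0.4015, 1.3158], 'torque': [-0.0558, 0.0125, 0.0407], 'finger_force': 0.0, 'opening': 0.0008}
(array([550.9,  -6.9]), array([158.4, 271.9]), 82.24) [[ 0.56768281 -0.09070361  0.0804587 ]
 [ 0.676537    0.05657825  0.13551039]]
```

>>> carry_out --pt "-1 -39 0" --pt "-2 -39 -45" --pt "-2 -39 -95" --pt "-2 -39 -140" --pt "-2 -39 -152" --pt "-2 -39 -152" --roll '[0,0,0,0,0,0]'

```text
t: 2.9
position: [0.6145, -0.1482, 0.0666]
tcp_rot: [-3.141, -0.0, 1.548]
force: [0.5, -0.1, 0.7]
opening: 0.0006
finger_force: 0.0
```

>>> carry_out --pt "0 20 0" --pt "1 35 0" --pt "1 50 0" --pt "2 65 0" --pt "2 80 0" --pt "2 95 0" --pt "3 110 0" --pt "3 125 0" --roll '[0,0,0,0,0,0,0,0]'

```text
t: 3.9
position: [0.6175, -0.0223, 0.0665]
tcp_rot: [-3.141, 0.0, 1.548]
force: [0.1, -1.4, -0.2]
opening: 0.0005
finger_force: 0.7
```

```bash
cat > look.py <<'E'
from h import *; import sys
o=get_obs(); print(np.round(o["position"],4),np.round(o["tcp_rot"],3),np.round(o["force"],1),o["t"])
f=eyes.grab_frame("top"); np.savez("t.npz",**f); cv2.imwrite(f"pics/{sys.argv[1]}.png",f["pixels"][:,:,::-1])
P=cloud(f); m=masks(f); v,u=np.mgrid[:480,:640]
b=P[m["blue"]&(v>190)&(v<275)&(P[...,2]>.08)&(P[...,2]<.14)&(P[...,0]>.55)]; print("blue y",np.percentile(b[:,1],[.5,2,50,98,99.5]).round(4))
E
python3 look.py t1
```

```text
[ 0.6175 -0.0223  0.0665] [-3.141  0.     1.548] [ 0.1 -1.4 -0.2] 3.9
blue y [0.0097 0.0128 0.1074 0.1373 0.1375]
```

>>> carry_out --pt "0 14 0" --pt "1 28 0" --pt "1 42 0" --pt "1 54 0" --pt "2 64 0" --pt "2 70 0" --pt "2 74 0" --pt "2 78 0" --roll '[0,0,0,0,0,0,0,0]'

```text
t: 4.95
position: [0.6198, 0.0546, 0.0667]
tcp_rot: [3.141, 0.0, 1.548]
force: [0.5, -1.0, -0.5]
opening: 0.0004
finger_force: 0.5
```

>>> carry_out --pt "0 2 0" --pt "0 4 0" --pt "0 6 0" --pt "0 8 0" --roll '[0,0,0,0]'

```text
t: 5.45
position: [0.6197, 0.0627, 0.0667]
tcp_rot: [3.141, 0.0, 1.548]
force: [1.1, -0.7, -0.8]
opening: 0.0
finger_force: 0.5
```

```bash
python3 look.py t2
```

```text
[0.6197 0.0627 0.0667] [3.141 0.    1.548] [ 1.1 -0.7 -0.8] 5.45
blue y [0.1669 0.1722 0.206  0.2237 0.225 ]
```

View pics/t2.png

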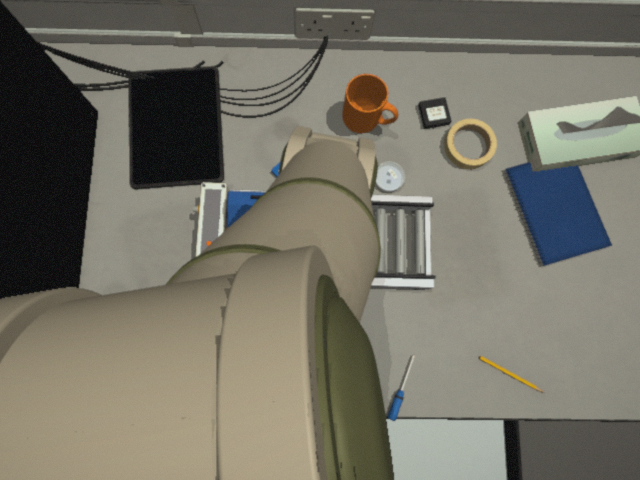

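The arm hides most of the case, and the case front nearly reaches the dock head at (228,210). No bumper force has registered yet, so I'll push on slowly.

>>> carry_out --pt "0 1 0" --pt "0 2 0" --pt "0 3 0" --pt "0 3 0" --roll '[0,0,0,0]'

```text
t: 6.0
position: [0.6196, 0.0647, 0.0666]
tcp_rot: [3.142, 0.001, 1.548]
force: [-0.3, -5.4, 0.5]
opening: 0.0003
finger_force: 2.6
```

>>> carry_out --pt "0 1 0" --pt "0 2 0" --pt "0 3 0" --pt "0 3 0" --roll '[0,0,0,0]'

```text
t: 6.5
position: [0.6196, 0.0647, 0.0667]
tcp_rot: [3.141, 0.004, 1.545]
force: [-0.3, -13.7, 0.2]
opening: 0.0002
finger_force: 6.4
```

Home against the bumpers (13.7 N at y=0.0647). Now I'll back off, rise, turn the tool for the grip and look.

>>> carry_out --pt "0 -6 0" --pt "0 -15 0" --pt "0 -40 0" --pt "0 -70 30" --pt "0 -110 80" --pt "-10 -155 120" --pt "-20 -200 160" --pt "-40 -250 180" --roll '[0,0,0,0,9,18,28,38]' --gripper 1

```text
t: 7.5
position: [0.5803, -0.1823, 0.2491]
tcp_rot: [3.139, 0.002, 2.219]
force: [0.6, 0.7, -0.3]
opening: 0.0759
finger_force: 0.0
```

>>> carry_out --pt "-20 -40 0" --pt "-40 -80 0" --pt "-50 -100 0" --pt "-50 -100 0" --pt "-50 -100 0" --pt "-50 -100 0" --roll '[9,18,28,38,48,53]'

```text
t: 8.25
position: [0.5294, -0.2811, 0.2467]
tcp_rot: [3.141, 0.0, 3.141]
force: [0.3, -0.1, 0.3]
opening: 0.0929
finger_force: 0.0
```

```bash
python3 look.py t3; cat > col.py <<'E'
from h import *
f=np.load("t.npz"); P=cloud(f); m=masks(f); v,u=np.mgrid[:480,:640]
th=np.radians(-1.3); ex=np.array([np.cos(th),np.sin(th),0]); ey=np.array([-np.sin(th),np.cos(th),0])
n=-np.sin(np.pi/6)*ex+np.array([0,0,np.cos(np.pi/6)])
d=P@n; w=(P[...,1]>.07)&(P[...,1]<.222)&(P[...,0]>.55)&(P[...,0]<.68)
s0=np.median(d[w&m["blue"]&(P[...,2]<.12)&(P[...,2]>.085)]); print("slope d",s0)
k=w&(d-s0>.016)&(P[...,2]<.18)
k&=~m["blue"]; q=P[k]; print("n",k.sum(),"height",np.percentile(d[k]-s0,[5,50,95]).round(4))
a=np.stack([q@ex-(q@n)*0,q@ey],1); uu=-np.cos(np.pi/6)*ex-np.array([0,0,np.sin(np.pi/6)])
c2=np.stack([q@uu,q@ey],1).astype(np.float32)*1000
(cc,r)=cv2.minEnclosingCircle(c2); print("circ",cc,r)
top=s0+np.percentile(d[k]-s0,80); C=cc[0]/1000*uu+cc[1]/1000*ey+n*top; print("collar_top",C.round(4))
for nm in("red","white"):
    s=m[nm]&w&(np.linalg.norm(P-C,axis=-1)<.075)&(d<top-.006)
    D=(P[s]-C)
    if s.sum():
        print(nm,s.sum(),[(int(a),int(b),round(float(np.degrees(np.arctan2(-e@ey,e@uu))),0),round(float(np.hypot(e@ey,e@uu)*1000))) for a,b,e in list(zip(u[s],v[s],D))[:60]])
y0,x0=int(v[k].mean()),int(u[k].mean()); cv2.imwrite("pics/c_%d.png"%int(get_obs()["t"]*100),cv2.resize(f["pixels"][y0-45:y0+45,x0-55:x0+55,::-1],None,fx=6,fy=6,interpolation=cv2.INTER_CUBIC))
E
python3 col.py; ls pics
```

```text
[ 0.5294 -0.2811  0.2467] [3.141 0.    3.141] [ 0.3 -0.1  0.3] 8.25
blue y [0.0784 0.0799 0.1501 0.2246 0.2261]
slope d -0.21482910126857363
n 986 height [0.0197 0.0235 0.0285]
circ (-577.9351196289062, 163.9116973876953) 34.888404846191406
collar_top [0.598  0.1504 0.1263]
red 13 [(267, 256, -6.0, 39), (268, 256, -3.0, 38), (269, 256, -1.0, 39), (266, 257, -8.0, 43), (267, 257, -6.0, 42), (268, 257, -3.0, 41), (269, 257, -1.0, 41), (267, 258, -5.0, 43), (268, 258, -3.0, 43), (269, 258, -0.0, 42), (267, 259, -5.0, 45), (268, 259, -3.0, 45), (269, 259, -1.0, 45)]
white 47 [(270, 218, 179.0, 33), (271, 218, 176.0, 34), (261, 219, -154.0, 34), (274, 219, 167.0, 32), (271, 229, 168.0, 17), (265, 230, -154.0, 16), (270, 231, 172.0, 13), (272, 231, 158.0, 14), (262, 232, -132.0, 16), (261, 233, -122.0, 16), (271, 234, 155.0, 9), (262, 237, -97.0, 12), (263, 237, -99.0, 10), (264, 237, -101.0, 9), (266, 237, -110.0, 5), (272, 237, 111.0, 6), (275, 237, 102.0, 11), (257, 238, -88.0, 21), (266, 238, -87.0, 5), (264, 239, -76.0, 9), (269, 240, 4.0, 4), (262, 241, -63.0, 14), (263, 242, -54.0, 13), (267, 243, -19.0, 10), (272, 243, 33.0, 10), (288, 245, 63.0, 37), (289, 245, 66.0, 38), (290, 245, 66.0, 40), (287, 246, 60.0, 36), (288, 246, 61.0, 38), (289, 246, 62.0, 39), (290, 246, 64.0, 41), (291, 246, 66.0, 42), (287, 247, 57.0, 37), (288, 247, 58.0, 39), (289, 247, 60.0, 40), (290, 247, 61.0, 42), (291, 247, 63.0, 43), (288, 248, 56.0, 40), (289, 248, 58.0, 41), (290, 248, 59.0, 43), (291, 248, 59.0, 45), (282, 249, 50.0, 30), (283, 249, 52.0, 32), (284, 249, 54.0, 33), (283, 250, 49.0, 33), (284, 250, 51.0, 34)]
c1.png
c_830.png
s1.png
scene.png
t1.png
t2.png
t3.png
top.png
```

>>> carry_out --pt "8 50 0" --pt "18 105 0" --pt "28 160 0" --pt "38 215 0" --pt "48 270 -10" --pt "58 325 -30" --pt "66 380 -50" --pt "73 435 -65" --roll '[0,0,0,0,3,6,9,12]' --newtons 15

```text
t: 9.3
position: [0.6025, 0.1556, 0.1809]
tcp_rot: [3.141, -0.0, -2.937]
force: [1.2, -0.9, 0.7]
opening: 0.093
finger_force: 0.0
```

>>> carry_out --pt "0 0 0" --pt "0 0 -30" --pt "0 0 -50" --pt "0 0 -60" --pt "0 0 -65" --pt "0 0 -65" --roll '[0,0,0,0,0,0]'

```text
t: 10.05
position: [0.6028, 0.1535, 0.1169]
tcp_rot: [-3.142, 0.0, -2.938]
force: [0.2, -0.4, 0.0]
opening: 0.093
finger_force: 0.0
```

```bash
python3 - <<'E'
from h import *
o=get_obs(); print(np.round(o["position"],4),np.round(o["tcp_rot"],3),np.round(o["force"],1),o["t"],o["qpos"])
f=eyes.grab_frame("scene"); cv2.imwrite("pics/s2.png",cv2.resize(f["pixels"][170:350,190:430,::-1],None,fx=3,fy=3,interpolation=cv2.INTER_CUBIC))
E
```

```text
[0.6028 0.1535 0.1169] [-3.142  0.    -2.938] [ 0.2 -0.4  0. ] 10.05 [-0.24956942  0.60182686 -0.13610337  1.92299463  0.13177141  0.62497547
  1.30563961]
```

View pics/s2.png

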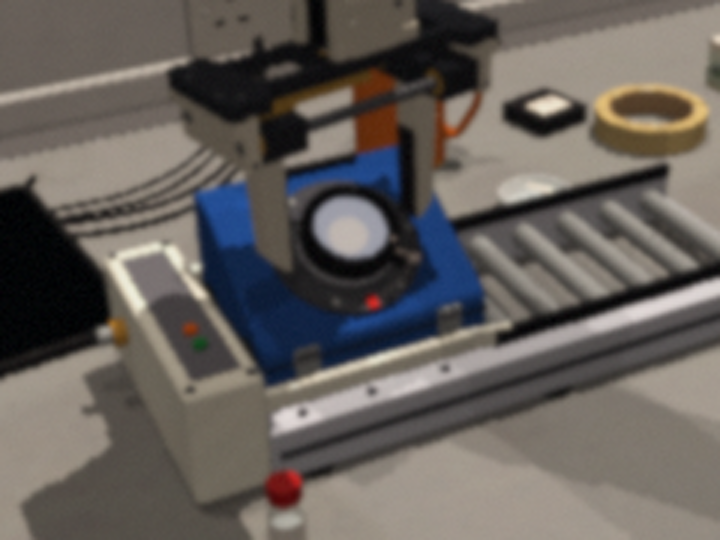

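The fingers straddle the collar (crop centre about (350,235)), with the pointer at (405,255) and the red mark at (373,302). I'll close and turn.

>>> carry_out --pt "0 1 0" --pt "0 1 0" --pt "0 1 0" --pt "0 1 0" --pt "0 1 0" --roll '[0,0,0,0,0]' --gripper 0

```text
t: 10.72
position: [0.6032, 0.1523, 0.1168]
tcp_rot: [-3.139, 0.0, -2.939]
force: [1.6, -6.4, 1.0]
opening: 0.0593
finger_force: 14.8
```

>>> carry_out --pt "0 1 0" --pt "0 1 0" --pt "0 1 0" --pt "0 1 0" --pt "0 1 0" --roll '[-6,-12,-18,-24,-24]'

```text
t: 11.35
position: [0.6045, 0.1534, 0.117]
tcp_rot: [-3.14, 0.004, 2.924]
force: [2.5, -6.9, 1.4]
opening: 0.0589
finger_force: 15.0
```

```bash
cat > ptr.py <<'E'
# pointer and red mark in the scene view: rays onto plane of the lug line / mark
from h import *
import sys
f=eyes.grab_frame("scene"); o=get_obs(); print(np.round(o["position"],4),np.round(o["tcp_rot"],3),np.round(o["force"],1),o["torque"].round(2) if hasattr(o["torque"],"round") else o["torque"])
cv2.imwrite(f"pics/{sys.argv[1]}.png",cv2.resize(f["pixels"][170:300,250:350,::-1],None,fx=6,fy=6,interpolation=cv2.INTER_CUBIC)[:600])
E
python3 ptr.py p1
```

```text
[0.6045 0.1534 0.117 ] [-3.14   0.004  2.925] [ 2.8 -7.1  0.5] [-1.27 -0.97  0.14]
```

View pics/p1.png

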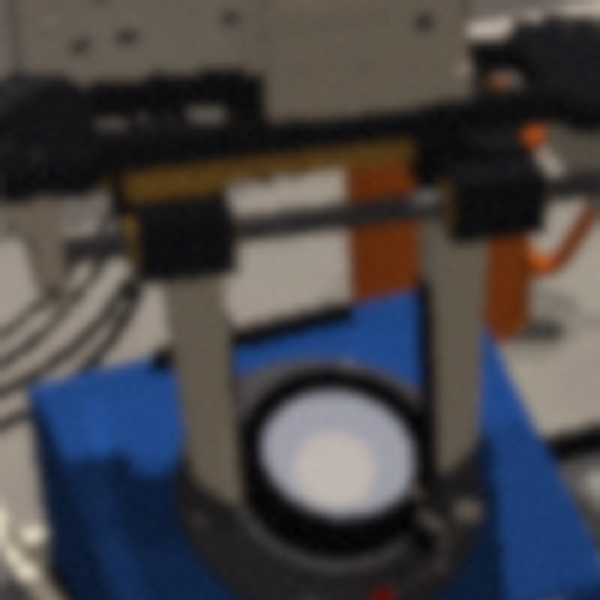

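The crop shows the pointer at (430,525), now clear of the white dot (467,508), with the red mark at (382,592). The collar turned part of the way. I'll measure the angle numerically.

```bash
cat > ang.py <<'E'
from h import *
import sys
o=get_obs(); print(np.round(o["position"],4),np.round(o["tcp_rot"],3),np.round(o["force"],1),o["t"])
th=np.radians(-1.3); ex=np.array([np.cos(th),np.sin(th),0]); ey=np.array([-np.sin(th),np.cos(th),0]); Z=np.array([0,0,1.])
n=-.5*ex+.866*Z; uu=-.866*ex-.5*Z; C=np.array([.599,.1525,.126])
for nm in sys.argv[1:]:
    f=eyes.grab_frame(nm); K=f["camera_matrix"]; T=f["T"]; v,u=np.mgrid[:480,:640]
    R=np.stack([(u-K[0,2])/K[0,0],(v-K[1,2])/K[1,1],np.ones(u.shape)],-1)@T[:3,:3].T
    h=cv2.cvtColor(np.ascontiguousarray(f["pixels"]),cv2.COLOR_RGB2HSV).astype(int); red=masks(f)["red"]
    for tag,dep in(("lug",.012),("mark",.022)):
        O=C-n*dep; X=T[:3,3]+R*(((O-T[:3,3])@n)/(R@n))[...,None]-O
        a=np.degrees(np.arctan2(-(X@ey),X@uu)); r=np.hypot(X@ey,X@uu)*1000
        if tag=="mark": 
            s=red&(r>35)&(r<55)&(abs(a)<25); print(nm,"red",s.sum(),a[s].mean().round(1),r[s].mean().round(1))
            print(" dots",[(int(np.median(a[b])),int(r[b].mean())) for b in [(h[...,2]>110)&(h[...,1]<90)&(r>40)&(r<52)&(a>40)&(a<80)] if b.any()])
        else:
            g=(r>31)&(r<40)&(a>-20)&(a<75)&(h[...,1]<110); bins=np.arange(-20,76,5); i=np.digitize(a,bins)
            print(nm,"lug max V per 5deg",[(int(bins[k-1]),int(h[...,2][g&(i==k)].max())) for k in range(1,len(bins)) if (g&(i==k)).any()])
            w=g&(h[...,2]>95); print(" bright",w.sum(),np.average(a[w],weights=h[...,2][w]-94.).round(1) if w.any() else None)
E
python3 ang.py scene
```

```text
[0.6045 0.1534 0.117 ] [-3.14   0.004  2.925] [ 2.8 -7.1  0.5] 11.4
scene lug max V per 5deg [(-20, 55), (-15, 53), (-10, 52), (-5, 51), (0, 48), (5, 50), (10, 46), (15, 37), (20, 25), (25, 30), (30, 48), (35, 64), (40, 64), (45, 56), (50, 74), (55, 60), (60, 29), (65, 41), (70, 59)]
 bright 0 None
scene red 5 -0.1 43.2
 dots []
```

About 20° turned (pointer near 40°). Next stroke.

>>> carry_out --pt "0 0 0" --pt "0 0 0" --pt "0 0 0" --pt "0 0 0" --pt "0 0 0" --pt "0 0 0" --roll '[0,0,6,14,24,24]' --gripper 0.85

```text
t: 12.2
position: [0.6025, 0.1561, 0.1167]
tcp_rot: [3.141, 0.0, -2.938]
force: [-0.2, 0.4, -0.6]
opening: 0.0793
finger_force: 0.0
```

>>> carry_out --pt "0 0 0" --pt "0 0 0" --pt "0 0 0" --pt "0 0 0" --roll '[0,0,0,0]' --gripper 0

```text
t: 12.7
position: [0.6033, 0.1524, 0.1165]
tcp_rot: [-3.138, -0.0, -2.941]
force: [2.6, -9.0, 0.6]
opening: 0.0611
finger_force: 14.9
```

>>> carry_out --pt "0 0 0" --pt "0 0 0" --pt "0 0 0" --pt "0 0 0" --pt "0 0 0" --roll '[-6,-12,-18,-24,-24]'

```text
t: 13.32
position: [0.6047, 0.1524, 0.117]
tcp_rot: [-3.139, 0.004, 2.922]
force: [5.1, -10.4, -0.0]
opening: 0.0596
finger_force: 15.1
```

```bash
python3 ang.py scene
```

```text
[0.6047 0.1524 0.117 ] [-3.139  0.004  2.922] [  5.1 -10.4  -0. ] 13.325
scene lug max V per 5deg [(-20, 56), (-15, 55), (-10, 49), (-5, 52), (0, 52), (5, 41), (10, 24), (15, 20), (20, 57), (25, 71), (30, 54), (35, 30), (40, 41), (45, 47), (50, 67), (55, 48), (60, 29), (65, 37), (70, 53)]
 bright 0 None
scene red 3 -0.0 44.4
 dots []
```

>>> carry_out --pt "0 0 0" --pt "0 0 0" --pt "0 0 0" --pt "0 0 0" --pt "0 0 0" --pt "0 0 0" --roll '[0,0,6,14,24,24]' --gripper 0.85

```text
t: 14.12
position: [0.6025, 0.1562, 0.1166]
tcp_rot: [3.141, 0.0, -2.939]
force: [0.8, -0.3, -0.2]
opening: 0.0788
finger_force: 0.0
```

>>> carry_out --pt "0 0 0" --pt "0 0 0" --pt "0 0 0" --pt "0 0 0" --roll '[0,0,0,0]' --gripper 0

```text
t: 14.62
position: [0.6032, 0.1525, 0.1166]
tcp_rot: [-3.138, -0.0, -2.941]
force: [2.1, -8.5, 1.1]
opening: 0.06
finger_force: 14.9
```

>>> carry_out --pt "0 0 0" --pt "0 0 0" --pt "0 0 0" --pt "0 0 0" --pt "0 0 0" --roll '[-6,-12,-18,-24,-24]'

```text
t: 15.25
position: [0.6047, 0.1536, 0.117]
tcp_rot: [-3.14, 0.004, 2.923]
force: [5.8, -7.1, -0.6]
opening: 0.0603
finger_force: 15.3
```

```bash
python3 ang.py scene; python3 ptr.py p2
```

```text
[0.6047 0.1536 0.117 ] [-3.14   0.004  2.923] [ 5.8 -7.1 -0.6] 15.25
scene lug max V per 5deg [(-20, 52), (-15, 53), (-10, 50), (-5, 33), (0, 44), (5, 66), (10, 64), (15, 43), (20, 44), (25, 39), (30, 36), (35, 36), (40, 40), (45, 57), (50, 79), (55, 66), (60, 29), (65, 39), (70, 54)]
 bright 0 None
scene red 4 0.5 42.7
 dots []
[0.6047 0.1536 0.1171] [-3.141  0.004  2.923] [ 4.2 -6.5  0.3] [-1.26 -1.16  0.05]
```

View pics/p2.png

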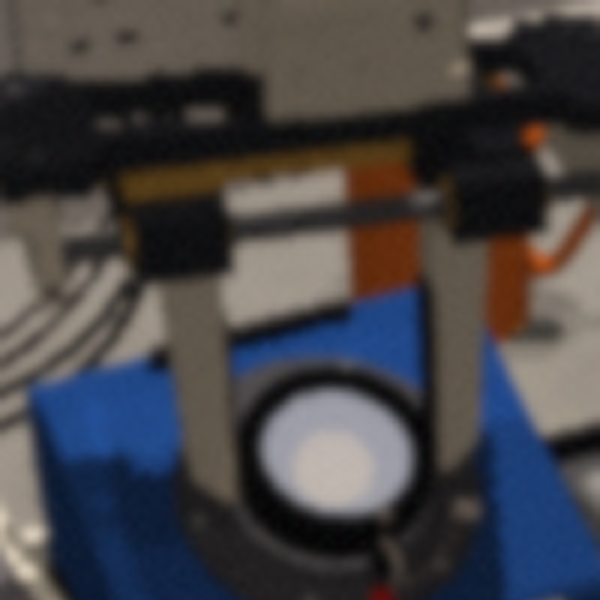

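The pointer at (385,535) now sits just above and right of the red mark (382,592), about 10° short. I'll back away to measure accurately from the top.

>>> carry_out --pt "0 0 0" --pt "0 0 0" --pt "0 0 20" --pt "0 0 60" --pt "0 -50 80" --pt "-5 -110 110" --pt "-15 -170 130" --pt "-25 -225 130" --roll '[0,0,0,4,8,12,12,12]' --gripper 0.95

```text
t: 16.35
position: [0.5782, -0.0702, 0.2484]
tcp_rot: [3.141, 0.003, 3.137]
force: [0.1, 0.5, -1.8]
opening: 0.0884
finger_force: 0.0
```

>>> carry_out --pt "-10 -60 0" --pt "-20 -120 0" --pt "-40 -180 0" --pt "-50 -205 0" --pt "-50 -205 0" --roll '[0,0,0,0,0]'

```text
t: 16.98
position: [0.5266, -0.2763, 0.2466]
tcp_rot: [-3.141, -0.0, 3.132]
force: [0.4, 1.3, -0.6]
opening: 0.0882
finger_force: 0.0
```

```bash
python3 look.py t4; python3 ang.py top scene; python3 - <<'E'
from h import *
a=np.load("t.npz")["pixels"][210:275,230:310,::-1]; b=eyes.grab_frame("scene")["pixels"][215:290,270:345,::-1]
A=cv2.resize(a,(480,390),interpolation=cv2.INTER_CUBIC); B=cv2.resize(b,(300,390) if 0 else (390,390)[:2],interpolation=cv2.INTER_CUBIC)[:, :315]
cv2.imwrite("pics/v4.png",np.hstack([A,B]))
E
```

```text
[ 0.5266 -0.2763  0.2466] [-3.141 -0.     3.132] [ 0.4  1.3 -0.6] 16.975
blue y [0.0776 0.0792 0.1512 0.2244 0.2258]
[ 0.5275 -0.2743  0.2466] [3.141 0.    3.135] [-0.3  0.1  0.1] 17.025
top lug max V per 5deg [(-20, 54), (-15, 53), (-10, 57), (-5, 53), (0, 173), (5, 152), (10, 79), (15, 93), (20, 93), (25, 99), (30, 117), (35, 79), (40, 101), (45, 128), (50, 107), (55, 149), (60, 200), (65, 169), (70, 83)]
 bright 25 35.5
top red 9 -2.1 43.9
 dots [(59, 44)]
scene lug max V per 5deg [(-20, 50), (-15, 49), (-10, 47), (-5, 36), (0, 53), (5, 149), (10, 139), (15, 76), (20, 61), (25, 73), (30, 73), (35, 77), (40, 100), (45, 117), (50, 150), (55, 108), (60, 85), (65, 86), (70, 89)]
 bright 14 25.7
scene red 12 0.6 45.3
 dots [(59, 45)]
```

View pics/v4.png

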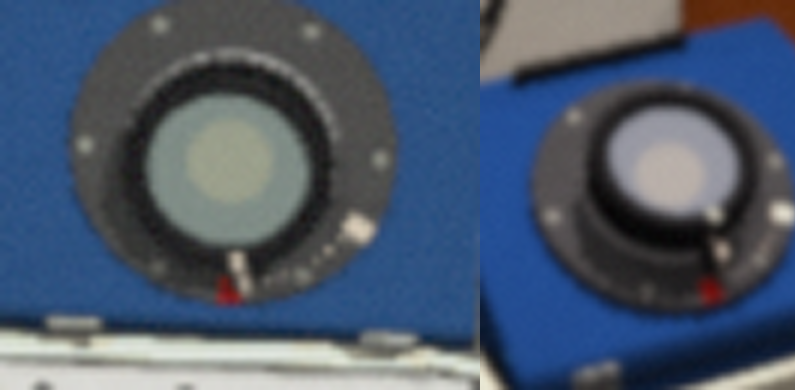

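In the left (top) view the pointer tip is at (245,288) and the red mark at (229,291), so the collar is about 7.5° short. The case is still home. One short stroke of about 11° of tool turn should finish it.

>>> carry_out --pt "8 50 0" --pt "18 105 0" --pt "28 160 0" --pt "38 215 0" --pt "48 270 -10" --pt "58 325 -30" --pt "66 380 -50" --pt "75 430 -65" --roll '[0,0,0,0,1,2,3,4.5]'

```text
t: 18.18
position: [0.602, 0.1598, 0.1809]
tcp_rot: [3.141, -0.0, -3.064]
force: [0.6, -0.5, 0.1]
opening: 0.0884
finger_force: 0.0
```

>>> carry_out --pt "0 0 0" --pt "0 0 -30" --pt "0 0 -50" --pt "0 0 -60" --pt "0 0 -65" --pt "0 0 -65" --roll '[0,0,0,0,0,0]'

```text
t: 18.92
position: [0.6028, 0.1558, 0.1169]
tcp_rot: [3.142, 0.0, -3.068]
force: [-0.3, -0.4, 0.1]
opening: 0.0881
finger_force: 0.0
```

>>> carry_out --pt "0 0 0" --pt "0 0 0" --pt "0 0 0" --pt "0 0 0" --roll '[0,0,0,0]' --gripper 0

```text
t: 19.42
position: [0.6032, 0.1522, 0.1169]
tcp_rot: [-3.138, 0.0, -3.071]
force: [1.5, -9.2, 2.6]
opening: 0.0582
finger_force: 14.8
```

>>> carry_out --pt "0 0 0" --pt "0 0 0" --pt "0 0 0" --pt "0 0 0" --roll '[-4,-8,-11,-11]'

```text
t: 19.92
position: [0.6052, 0.1528, 0.1172]
tcp_rot: [-3.14, 0.005, 3.021]
force: [6.1, -9.1, -1.3]
opening: 0.0582
finger_force: 15.1
```

```bash
python3 ang.py scene
```

```text
[0.6052 0.1528 0.1172] [-3.14   0.005  3.021] [ 6.1 -9.1 -1.3] 19.925
scene lug max V per 5deg [(-20, 52), (-15, 51), (-10, 31), (-5, 58), (0, 75), (5, 69), (10, 43), (15, 44), (20, 44), (25, 39), (30, 32), (35, 32), (40, 40), (45, 52), (50, 69), (55, 47), (60, 30), (65, 29), (70, 32)]
 bright 0 None
scene red 8 0.7 44.1
 dots []
```

>>> carry_out --pt "0 0 0" --pt "0 0 0" --pt "0 0 20" --pt "0 0 60" --pt "0 -50 80" --pt "-5 -110 110" --pt "-15 -170 130" --pt "-25 -225 130" --roll '[0,0,0,2,4,5,5,5]' --gripper 0.95

```text
t: 20.98
position: [0.5781, -0.0703, 0.2484]
tcp_rot: [3.141, 0.003, 3.112]
force: [1.1, -1.2, 0.3]
opening: 0.0888
finger_force: 0.0
```

>>> carry_out --pt "-10 -60 0" --pt "-20 -120 0" --pt "-40 -180 0" --pt "-50 -205 0" --pt "-50 -205 0" --roll '[0,0,0,0,0]'

```text
t: 21.6
position: [0.5264, -0.2764, 0.2466]
tcp_rot: [-3.141, -0.0, 3.106]
force: [0.2, 1.4, 0.6]
opening: 0.0882
finger_force: 0.0
```

```bash
python3 look.py t5; python3 ang.py top scene; python3 - <<'E'
from h import *
a=np.load("t.npz")["pixels"][210:275,230:310,::-1]; b=eyes.grab_frame("scene")["pixels"][215:290,270:345,::-1]
A=cv2.resize(a,(480,390),interpolation=cv2.INTER_CUBIC); B=cv2.resize(b,(390,390),interpolation=cv2.INTER_CUBIC)[:, :315]
cv2.imwrite("pics/v5.png",np.hstack([A,B]))
E
```

```text
[ 0.5264 -0.2764  0.2466] [-3.141 -0.     3.106] [0.2 1.4 0.6] 21.6
blue y [0.0776 0.0793 0.1514 0.2243 0.2258]
[ 0.5274 -0.2744  0.2466] [3.141 0.    3.109] [-0.1  1.2 -0.6] 21.65
top lug max V per 5deg [(-20, 53), (-15, 57), (-10, 88), (-5, 170), (0, 169), (5, 74), (10, 81), (15, 98), (20, 91), (25, 99), (30, 118), (35, 83), (40, 99), (45, 128), (50, 109), (55, 149), (60, 198), (65, 168), (70, 83)]
 bright 28 28.8
top red 3 -0.2 45.7
 dots [(59, 44)]
scene lug max V per 5deg [(-20, 49), (-15, 49), (-10, 31), (-5, 112), (0, 158), (5, 145), (10, 58), (15, 47), (20, 61), (25, 76), (30, 74), (35, 77), (40, 100), (45, 118), (50, 149), (55, 107), (60, 82), (65, 84), (70, 89)]
 bright 15 17.3
scene red 11 1.2 45.8
 dots [(59, 45)]
```

View pics/v5.png

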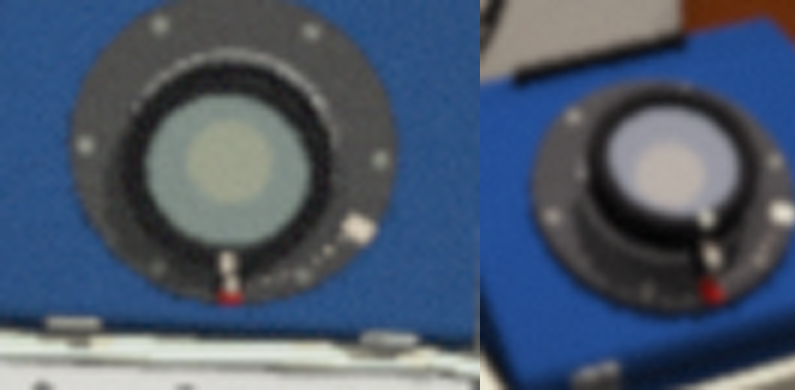

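The pointer tip (230,289) stands directly over the red mark (229,297), and the case is still home. Handing in.

```bash
python3 -c "
from cell import workorder
print(workorder.job_done())"
```

```text
the job is handed in; nothing more can be done
None
```

I pushed the case fully home against the bumpers and turned the collar until its pointer stood on the red locked mark (within about 2° in the last pictures); the arm then let go and withdrew, and I handed the job in at about 21.7 s, though the hand-in returned no verdict.

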